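# Index the red-brown specimen under the press and hold the ram in the green

## Robot

A 6-joint arm with a two-finger parallel gripper is mounted at the origin on the work surface. World frame = base frame: x ahead of the robot, y to its left, z up, the work surface at z = 0. Lengths are in mm, angles in degrees, forces in N, time in s.
With the tool pointing down it reaches from about 300 to 850 mm from the base axis. Payload 4.2 kg.
Tool frame: the origin (TCP) lies between the finger pads; the fingertips stand 19 mm ahead of it and the grasp point (between the pads) is the TCP (env.tips_ahead is the distance from the TCP to the fingertips, in mm); z points along the fingers, y is the direction in which the jaws open and shut (so a half turn about z gives the same grasp; the last joint's range is limited). The gripper opens to 91 mm and grips with 3 to 60 N. Pads are 32 mm wide; open, the fingers measure 118 mm over their backs; the gripper's body (76 mm by 178 mm) begins 60 mm behind the grasp point.
Start: joints at [74.255, 18.312, 89.639, -0, 72.044, -1.146], TCP at [144.931, 556.45, 232.976] pointing down, gripper open.
Joint ranges: [-177.97, 177.97], [-48.28, 115.42], [12.27, 149.76], [-77.06, 257.06], [2.81, 150.46], [-146.56, 146.56]. Speed limits (degrees/s): [147.25, 147.25, 180, 180, 180, 180].

## Interface

Orientations are given as [roll, pitch, yaw] about the fixed x, y, z axes, in that order (R = Rz(yaw) Ry(pitch) Rx(roll)).
In Python, from workcell import telemetry, viewer, job_done, env gives the robot as it stands. The module is installed in compiled form; this text tells all that it offers.
- The arm moves only by the shell command python3 -m jog 'ROWS' [FORCE]. ROWS is JSON, a list of rows, each a list of 3 entries, a list of its own where there are three numbers: the shift along the tool's x, y, z in cm, then the turn about the tool's z in degrees, then the opening, from 0 (shut) to 1 (fully open). A call has 1 to 10 rows; each row shifts and turns the pose as measured when the row begins, along the tool's axes as they then stand; what a row does not reach is not made up. A row lasts 1/8 s, in which the tool goes at most 62.5 mm and 10.7 degrees, less where a joint would pass 70% of its speed; a pose out of reach is approached as far as the arm can. A call is refused whole if a number of a shift passes 6.25 or a number of a turn 10.7, either way. A call with a gripper value outside its range is refused whole. The fingers move at their own pace and stop on an object; FORCE is the grip in N (left out, the last holds). Time passes only in rows, so rows that do not move let the fingers close. It gives the time, the measured TCP pose, the force and the opening at its end, in the units of the state.
- telemetry.state(): the state, without advancing time (a new reading comes with each control period).
- viewer.grab_frame(name): name is "scene" or "side" or "wrist"; returns a dict with "color" (384x512x3 uint8, red, green, blue), "K" (3x3 intrinsics, pixels), "rvec" (rotation vector, rad) and "tvec" (3), from world to camera coordinates, as OpenCV has them. Camera axes: x right, y down, z forward; pixel columns grow to the right and rows downward; lengths in mm; the calibration is good to about 2 mm. The wrist camera is an equidistant fisheye: a pixel r from the principal point sees the ray r / f radians off the axis. A picture is of the moment at which its call begins. There is no depth.
- job_done(): hands the job in, once; it reports no verdict.
The state is a dict: "time_s": time; "qpos": joint angles; "qvel": joint speeds; "effort": joint torques, N m; "ee_pos": TCP position; "ee_rot": TCP orientation; "force": force on the tool from outside, world axes, zero at the start; "torque": the same for the moment, N m; "gripper_width": finger opening in mm.
Only numpy, scipy, OpenCV 4.12 (cv2) and the standard library are available. Lean on these libraries where they do the work, as an engineer would, in place of code of your own. Each camera call takes 0.05 s, during which the arm holds its last target. There are 200 camera calls.

## Task

On the specimen press, turn the indexing table (black handle) until the red-brown specimen has clicked in under the ram. Then push the ram's blue cap down until the top edge of the guide lies within the green ring on the stem, never on into the red, and keep it held there: finish while still holding it down, for the ram springs up if let go. Press no other specimen with the ram, leave all specimens standing in their nests, and leave everything else on the bench alone.

Things in the scene. Friction and masses are not known exactly. Their poses are not given: they have to be found in the camera images.
- press: White specimen press, fixed. Origin on the bench under the axis of its round indexing table (236 mm across, top 45 mm high; five nests of brass pins every 72 degrees, 88 mm from the axis). Its +y axis points to the ram, 88 mm from the axis. A column (60 x 50 mm, 172 mm out along +y) and an arm, both up to 122 mm high, carry the ram's steel guide, 34 mm across, top edge 122 mm high.
- handle (a point): Grip point of the indexing table's handle, 145 mm high on the table's axis: an upright black bar 56 mm long (x of this point), 14 mm thick (y), 120 to 165 mm high, on a 20 mm post. Pinch it across the 14 mm from above; it turns with the table. Nothing else within 65 mm of the axis is higher than 70 mm.
- turret (a joint): Turn of the indexing table, rad, positive anticlockwise seen from above, 0 at the start; endless both ways. Spring detents at 0 and every 72 degrees (1.257 rad): left free, it is drawn to the nearest one (up to 0.13 N m), which centres a nest under the ram.
- ram_travel (a joint): Downward travel of the ram, m: 0 up, 0.024 at its stop; springs back. The green ring on the stem is 6 mm: its lower edge meets the guide's top edge at 0.012, its upper edge at 0.018; a red ring is directly above it. The foot meets a specimen at about 0.008. Push on the cap: 3 N plus 0.25 N per mm, and past 8 mm a further 2 N plus 0.5 N per mm (about 12 N at 0.015).
- cap_top (a point): Centre of the top face of the ram's blue round push cap, 40 mm across, 14 mm thick; 164 mm above the bench at rest, z up; goes down with the ram.
- ram: The moving ram: steel stem 14 mm across with the green and red rings, and the blue push cap on top; carries the foot. Origin on its axis 63 mm below the cap's top face, z up.
- foot: White sprung foot under the ram, 20 mm across, which presses on the specimen; origin at the centre of its underside, 75 mm above the bench at rest (8 mm above a specimen's top). It gives way upwards into the ram on its own spring.
- spec_red: Red-brown mounted specimen: resin disc 30 mm in diameter, 22 mm tall, about 45 g, origin at the centre of its underside, z up; stands in one of the five nests. The one to press. Its metal face has a blue paint spot. It starts one or two nests away from the ram, on either side.
- spec_grey: Grey mounted specimen: resin disc 30 mm in diameter, 22 mm tall, about 45 g, origin at the centre of its underside, z up; stands in one of the five nests. Under the ram at the start.
- spec_black: Black mounted specimen: resin disc 30 mm in diameter, 22 mm tall, about 45 g, origin at the centre of its underside, z up; stands in one of the five nests. 
- spec_green: Dark green mounted specimen: resin disc 30 mm in diameter, 22 mm tall, about 45 g, origin at the centre of its underside, z up; stands in one of the five nests. 
- spec_white: Off-white mounted specimen: resin disc 30 mm in diameter, 22 mm tall, about 45 g, origin at the centre of its underside, z up; stands in one of the five nests. 
- glasses: Clear safety glasses, about 140 x 125 x 45 mm, origin under the bridge; leave alone.
- jar: Clear jar with black lid, 56 mm across, 65 mm tall, origin under its centre; leave alone.
- wash_bottle: White bottle with blue cap, 64 mm across, 160 mm tall, origin under its centre; leave alone.
- amber_bottle: Amber bottle with white cap, 52 mm across, 110 mm tall, origin under its centre; leave alone.
- dish: White shallow dish, 90 mm across, 15 mm tall, origin under its centre; leave alone.
- spare_spec: Spare ochre specimen disc 30 mm x 22 mm lying on the bench, origin under its centre; leave alone.
- tweezers: Steel tweezers, 120 mm long, lying flat, origin under their middle; leave alone.
- spec_tray: Grey divided tray, 100 x 140 x 30 mm, origin under its centre; leave alone.

How it is judged:
By the outcome, as a careful person would: the job done as asked, in the order asked, and still so for the second after the job is handed in, while the arm keeps its last pose, push and grip.
It also fails if it takes over 54 s, if anything falls off the work surface, if the arm or the gripper's body presses on something with over 40 N, if the wrist force passes 120 N, or if a joint passes its speed limit or range.

## Working session

There is one attempt and no reset: what is moved stays moved. The work goes in short steps, Python scripts to look and compute and a shell command to move; the robot and the scene stay as the last step left them, time stands still between calls to the robot, and variables do not carry over. Pictures are saved under pics/ and viewed, about 8 in all and at most 12, crops included, and the job is handed in when it is done.

```bash
mkdir -p pics; cat > h.py <<'E'
import numpy as np, cv2
from workcell import telemetry, viewer, job_done, env
def grab(n,f=None):
    d=viewer.grab_frame(n)
    if f: cv2.imwrite('pics/'+f,cv2.cvtColor(d['color'],cv2.COLOR_RGB2BGR))
    return d
def ray(d,u,v,fish=False):
    K=d['K'];R=cv2.Rodrigues(np.array(d['rvec'],float))[0];t=np.array(d['tvec'],float).ravel()
    x=(u-K[0][2])/K[0][0];y=(v-K[1][2])/K[1][1]
    if fish:
        r=np.hypot(x,y);c=np.array([x/r*np.sin(r),y/r*np.sin(r),np.cos(r)]) if r>0 else np.array([0,0,1.])
    else: c=np.array([x,y,1.])
    return -R.T@t,R.T@c
def atz(d,u,v,z,fish=False):
    o,r=ray(d,u,v,fish);return o+r*(z-o[2])/r[2]
def st():
    s=telemetry.state();print({k:np.round(s[k],2).tolist() for k in('time_s','qpos','ee_pos','ee_rot','force','gripper_width')});return s
E
python3 - <<'E'
from h import *
ims=[]
for n in('scene','side','wrist'):
    d=grab(n,n+'0.png')
    np.savez(n+'0.npz',**d)
a=[cv2.imread(f'pics/{n}0.png') for n in('scene','side')]
cv2.imwrite('pics/both0.png',cv2.resize(np.vstack(a),None,fx=.78,fy=.78))
st()
E
```

```text
{'time_s': 0.15, 'qpos': [74.26, 18.34, 89.69, -0.0, 72.04, -1.15], 'ee_pos': [144.83, 556.11, 232.33], 'ee_rot': [-179.92, -0.0, 165.4], 'force': [-0.39, 0.87, -0.64], 'gripper_width': 91.27}
```

View pics/scene0.png

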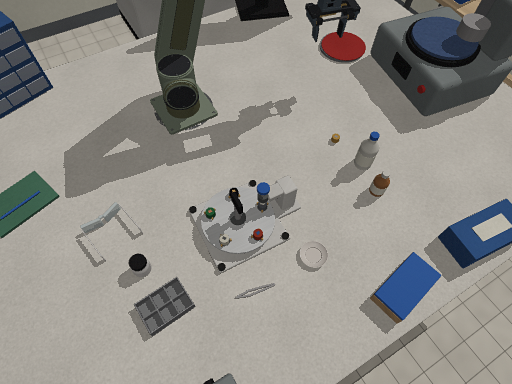

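View pics/side0.png

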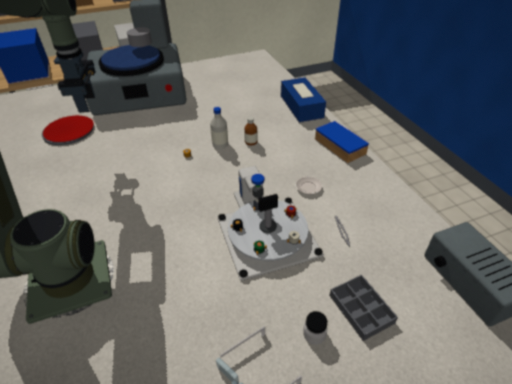

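View pics/wrist0.png

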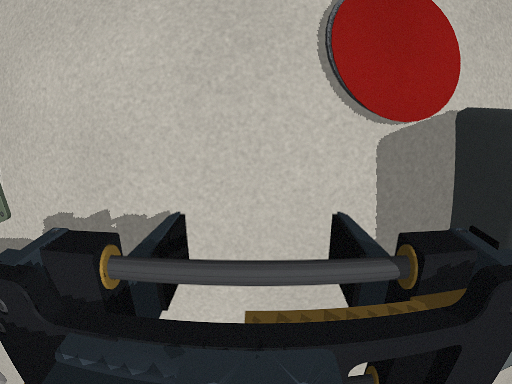

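The scene view shows the handle at about (236,198), the blue cap at (263,187) and the red specimen at (258,235), one nest from the ram. In the side view they are at (268,203), (258,179) and (291,211). Next I'll locate them.

```bash
python3 - <<'E'
from h import *
D={n:dict(np.load(n+'0.npz')) for n in('scene','side')}
def blob(d,lo,hi,box):
    h=cv2.cvtColor(d['color'],cv2.COLOR_RGB2HSV);m=cv2.inRange(h,lo,hi)
    x0,y0,x1,y1=box;k=np.zeros_like(m);k[y0:y1,x0:x1]=m[y0:y1,x0:x1]
    n,l,s,c=cv2.connectedComponentsWithStats(k);i=1+np.argmax(s[1:,4]);return c[i],s[i]
for n,bc in(('scene',(250,175,275,205)),('side',(245,170,270,190))):
    c,s=blob(D[n],(105,130,40),(130,255,255),bc);print(n,'cap',c,s,atz(D[n],*c,158))
for n,bc in(('scene',(248,225,270,245)),('side',(280,200,305,220))):
    c,s=blob(D[n],(0,120,40),(8,255,255),bc);print(n,'red',c,s,atz(D[n],*c,58))
for n,bc in(('scene',(228,183,246,216)),('side',(254,190,282,215))):
    c,s=blob(D[n],(0,0,0),(179,255,45),bc);print(n,'handle',c,s,atz(D[n],*c,143))
for n,bc in(('scene',(200,203,218,220)),('side',(250,236,268,254))):
    c,s=blob(D[n],(40,80,20),(85,255,255),bc);print(n,'green',c,s,atz(D[n],*c,58))
a=[cv2.resize(D['scene']['color'][165:285,180:310],(650,600)) ]
cv2.imwrite('pics/crop0.png',a[0][:,:,::-1])
E
```

```text
scene cap [262.890625 188.375   ] [257 182  13  13 128] [565.25519478  19.80163202 158.        ]
side cap [257.40186916 178.91588785] [252 174  12  11 107] [564.96397029  21.59782876 158.        ]
scene red [257.49333333 234.24      ] [253 229  10  11  75] [646.23725667 -45.94421275  58.        ]
side red [290.69491525 211.28813559] [286 206  10  11  59] [644.04384136 -46.81778692  58.        ]
scene handle [236.1        200.51111111] [229 188  16  28 180] [553.28196894 -65.29074953 143.        ]
side handle [264.66149068 201.23291925] [254 190  23  21 322] [554.40327549 -58.04155223 143.        ]
scene green [210.04411765 212.73529412] [206 208   9  10  68] [ 506.07379844 -136.61532657   58.        ]
side green [259.30769231 247.24615385] [255 242   9  11  65] [ 504.84655832 -138.70119415   58.        ]
```

View pics/crop0.png

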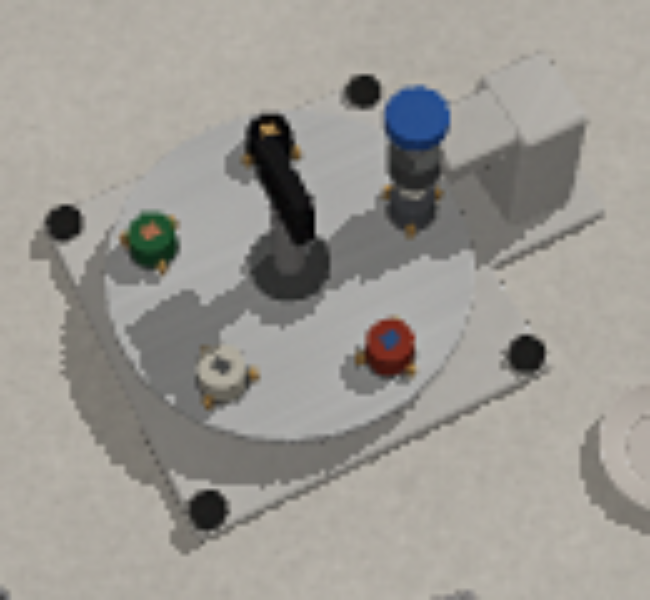

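Circle fit from the nests: axis ≈ (560,-68), ram at 87° and red at about 14°, so the table has to turn +72° (anticlockwise). Moving over it now.

```bash
python3 -m jog '[[[-4.6,-4.1,0],0,1],[[-4.6,-4.1,0],0,1],[[-4.6,-4.1,0],0,1],[[-4.6,-4.1,0],0,1],[[-4.6,-4.1,0],0,1],[[-4.6,-4.1,0],0,1],[[-4.6,-4.1,0],0,1],[[-4.6,-4.1,0],0,1],[[-4.6,-4.1,0],0,1],[[-4.6,-4.1,0],0,1]]'
cat >> h.py <<'E'
def rel(x,y,z=None):
    s=telemetry.state();R=cv2.Rodrigues(np.zeros(3))[0]
    from scipy.spatial.transform import Rotation as Ro
    R=Ro.from_euler('xyz',s['ee_rot'],degrees=True).as_matrix();p=np.array(s['ee_pos'])
    d=np.array([x,y,p[2] if z is None else z])-p;print('tool cm',np.round(R.T@d/10,2))
E
python3 - <<'E'
from h import *
st();rel(560,-68)
d=grab('wrist','w1.png');np.savez('w1.npz',**d)
print(ray(d,256,192,True)[0])
E
```

```text
time_s: 1.4
ee_pos: [492.0, 38.2, 231.3]
ee_rot: [180.0, 0.1, 165.9]
force: [0.9, 1.9, -0.6]
gripper_width: 91.1
{'time_s': 1.4, 'qpos': [3.11, 10.96, 100.1, -0.02, 68.81, -72.78], 'ee_pos': [491.97, 38.17, 231.32], 'ee_rot': [179.98, 0.13, 165.9], 'force': [0.93, 1.9, -0.6], 'gripper_width': 91.11}
tool cm [-9.18 -8.64  0.02]
[417.22042092  56.662417   384.37387866]
```

View pics/w1.png

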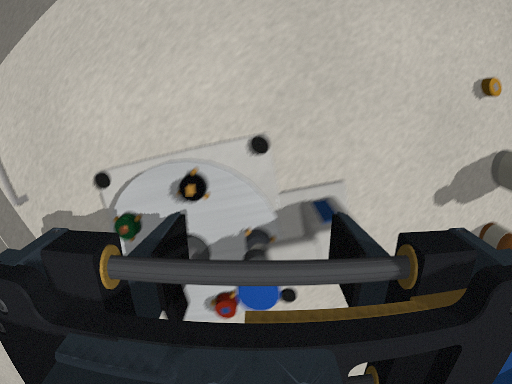

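```bash
python3 -m jog '[[[-4.6,-2.8,0],0,1],[[-4.6,-2.8,0],0,1],[[-4.6,-2.8,0],0,1],[[0,0,0],0,1]]'
python3 - <<'E'
from h import *
st();rel(560,-68)
d=grab('wrist','w2.png');np.savez('w2.npz',**d)
E
```

```text
time_s: 1.95
ee_pos: [611.6, -88.4, 230.6]
ee_rot: [-179.8, 0.3, 165.5]
force: [0.1, 1.0, -0.0]
gripper_width: 91.3
{'time_s': 1.95, 'qpos': [-9.16, 22.15, 84.15, -0.26, 73.42, -84.54], 'ee_pos': [611.61, -88.37, 230.61], 'ee_rot': [-179.78, 0.31, 165.46], 'force': [0.07, 1.01, -0.02], 'gripper_width': 91.27}
tool cm [ 5.51  0.68 -0.03]
```

View pics/w2.png

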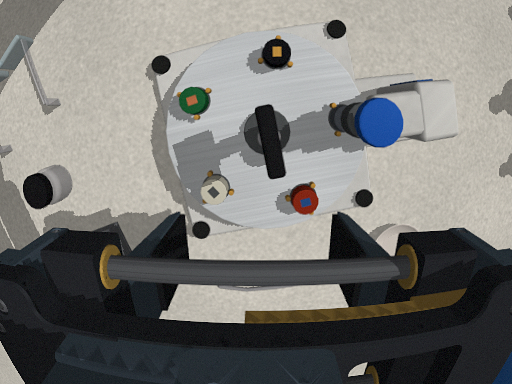

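Clear view: the handle bar runs from about (264,106) to (276,178), the cap is at (378,122) and red is at (304,200).

```bash
python3 - <<'E'
from h import *
d=dict(np.load('w2.npz'))
h=cv2.cvtColor(d['color'],cv2.COLOR_RGB2HSV)
def blob(lo,hi,b):
    m=cv2.inRange(h,lo,hi);k=np.zeros_like(m);k[b[1]:b[3],b[0]:b[2]]=m[b[1]:b[3],b[0]:b[2]]
    n,l,s,c=cv2.connectedComponentsWithStats(k);i=1+np.argmax(s[1:,4]);return c[i],l==i
c,m=blob((105,130,40),(130,255,255),(345,90,410,150));print('cap',atz(d,*c,164,True))
c,m=blob((0,120,30),(8,255,255),(285,180,325,220));print('red',atz(d,*c,65,True))
c,m=blob((0,0,0),(179,255,45),(245,95,295,190));print(c,m.sum())
v,u=np.nonzero(m);P=np.array([atz(d,a,b,162,True)[:2] for a,b in zip(u,v)]).astype(np.float32)
r=cv2.minAreaRect(P);print(r)
w=np.linalg.eigh(np.cov(P.T))[1][:,1];print('dir deg',np.degrees(np.arctan2(w[1],w[0]))%180)
E
```

```text
cap [564.04685248  19.22951705 164.        ]
red [642.22435426 -43.97477938  65.        ]
[269.82934132 140.86976048] 1336
((560.5521240234375, -68.71587371826172), (55.57825469970703, 21.50370216369629), 1.411916971206665)
dir deg 176.98497018791983
```

Bar centre (560.5,-68.7), direction about -3°. The +72° turn would run joint 6 out of range from yaw 177, so I'll grasp at yaw -3 (turn the tool +168.5).

```bash
python3 -m jog '[[[5.5,0.7,0],10.6,0.6],[[0,0,0],10.6,0.6],[[0,0,0],10.6,0.6],[[0,0,0],10.6,0.6],[[0,0,0],10.6,0.6],[[0,0,0],10.6,0.6],[[0,0,0],10.6,0.6],[[0,0,0],10.6,0.6],[[0,0,0],10.6,0.6],[[0,0,0],10.6,0.6]]'
python3 -m jog '[[[0,0,0],10.6,0.6],[[0,0,0],10.6,0.6],[[0,0,0],10.6,0.6],[[0,0,0],10.6,0.6],[[0,0,0],10.6,0.6],[[0,0,0],10.6,0.6],[[0,0,0],0,0.6]]'
python3 -c "
from h import *
st();rel(560.5,-68.7,145)"
```

```text
time_s: 3.25
ee_pos: [542.6, -51.7, 229.2]
ee_rot: [-179.5, 0.2, 58.0]
force: [0.1, 0.9, 1.0]
gripper_width: 55.0
time_s: 4.12
ee_pos: [533.0, -41.8, 229.9]
ee_rot: [-179.8, 0.9, -6.3]
force: [0.5, -1.2, -0.8]
gripper_width: 55.0
{'time_s': 4.12, 'qpos': [-5.82, 15.26, 94.5, 0.19, 71.19, 90.43], 'ee_pos': [532.98, -41.8, 229.95], 'ee_rot': [-179.83, 0.95, -6.31], 'force': [0.49, -1.23, -0.78], 'gripper_width': 54.97}
tool cm [3.17 2.4  8.44]
```

```bash
python3 -m jog '[[[3.1,2.4,0],-3.3,0.6],[[0,0,0],0,0.6],[[0,0,0],0,0.6]]'
python3 -c "
from h import *
st();rel(560.5,-68.7,145)"
```

```text
time_s: 4.5
ee_pos: [559.3, -66.7, 229.7]
ee_rot: [-179.7, 1.0, -2.3]
force: [0.1, -0.5, -0.6]
gripper_width: 55.0
{'time_s': 4.5, 'qpos': [-8.09, 17.9, 90.74, 0.21, 72.42, 84.15], 'ee_pos': [559.33, -66.73, 229.7], 'ee_rot': [-179.7, 1.03, -2.29], 'force': [0.05, -0.46, -0.57], 'gripper_width': 54.98}
tool cm [0.28 0.24 8.47]
```

```bash
python3 -m jog '[[[0.25,0.25,2.8],0,0.6],[[0,0,2.8],0,0.6],[[0,0,2.5],0,0.6],[[0,0,0],0,0.6]]'
python3 -c "
from h import *
st();rel(560.5,-68.7,145)"
```

```text
time_s: 5.0
ee_pos: [557.8, -65.9, 148.0]
ee_rot: [-179.6, 1.0, -1.9]
force: [-0.2, -0.1, 0.8]
gripper_width: 54.4
{'time_s': 5.0, 'qpos': [-8.05, 21.43, 97.95, 0.28, 61.65, 83.73], 'ee_pos': [557.81, -65.87, 147.99], 'ee_rot': [-179.64, 1.0, -1.91], 'force': [-0.17, -0.15, 0.84], 'gripper_width': 54.44}
tool cm [0.28 0.28 0.29]
```

Small correction, then close.

```bash
python3 -m jog '[[[0.3,0.28,0.2],1,0.6],[[0,0,0],0,0.6],[[0,0,0],0,0],[[0,0,0],0,0],[[0,0,0],0,0],[[0,0,0],0,0],[[0,0,0],0,0]]' 25
python3 -c "
from h import *
st();rel(560.5,-68.7,145)"
```

```text
time_s: 5.88
ee_pos: [562.7, -66.8, 149.8]
ee_rot: [-179.5, 0.6, -3.0]
force: [0.7, 7.1, 0.6]
gripper_width: 13.5
{'time_s': 5.88, 'qpos': [-8.19, 21.57, 97.42, 0.54, 61.67, 84.51], 'ee_pos': [562.68, -66.77, 149.83], 'ee_rot': [-179.47, 0.62, -2.96], 'force': [0.7, 7.05, 0.63], 'gripper_width': 13.53}
tool cm [-0.2   0.21  0.48]
```

```bash
python3 -m jog '[[[-0.1,0,0],-6,0],[[0,0,0],-8,0],[[0,0,0],-8,0],[[0,0,0],-8,0]]'
python3 -c "
from h import *
s=st();print(s['torque']);rel(560.5,-68.7,147)"
```

```text
time_s: 6.38
ee_pos: [562.5, -65.9, 149.9]
ee_rot: [-179.3, 0.2, 27.8]
force: [0.6, 2.0, 0.7]
gripper_width: 14.5
{'time_s': 6.38, 'qpos': [-8.12, 21.52, 97.51, 0.56, 61.57, 53.79], 'ee_pos': [562.51, -65.9, 149.86], 'ee_rot': [-179.25, 0.19, 27.82], 'force': [0.63, 1.96, 0.74], 'gripper_width': 14.46}
[-0.57830401  0.33607863 -0.44176424]
tool cm [-0.31  0.16  0.28]
```

Turning freely at low force; carry on to yaw about 69.

```bash
python3 -m jog '[[[-0.2,0,0],-8,0],[[0,0,0],-8,0],[[0,0,0],-8,0],[[0,0,0],-8,0],[[0,0,0],-7,0],[[0,0,0],0,0]]'
python3 -c "
from h import *
s=st();print(s['torque']);rel(560.5,-68.7,147)"
```

```text
time_s: 7.12
ee_pos: [561.7, -65.2, 149.8]
ee_rot: [-179.4, -0.4, 68.0]
force: [0.7, 1.3, 0.2]
gripper_width: 13.9
{'time_s': 7.12, 'qpos': [-8.1, 21.38, 97.74, 0.64, 61.34, 13.58], 'ee_pos': [561.67, -65.15, 149.85], 'ee_rot': [-179.42, -0.44, 68.01], 'force': [0.69, 1.26, 0.18], 'gripper_width': 13.91}
[-0.44165068 -0.27697933  0.1936712 ]
tool cm [-0.37  0.03  0.28]
```

```bash
python3 -m jog '[[[0,0,0],-1,0.5],[[0,0,0],0,0.5],[[0,0,0],0,0.5],[[0,0,0],0,0.5],[[0,0,-3],0,0.5],[[0,0,-3],0,0.5],[[0,0,-2.5],0,0.5],[[0,0,0],0,0.5]]'
python3 - <<'E'
from h import *
st()
a=grab('scene')['color'][165:285,180:310];b=grab('side')['color'][165:265,215:325]
cv2.imwrite('pics/c3.png',np.hstack([cv2.resize(a,(400,370)),cv2.resize(b,(400,370))])[:,:,::-1])
E
```

```text
time_s: 8.12
ee_pos: [562.0, -66.3, 236.2]
ee_rot: [-179.3, -0.4, 68.7]
force: [-0.1, -0.2, -0.3]
gripper_width: 45.9
{'time_s': 8.12, 'qpos': [-8.23, 17.66, 90.12, 0.62, 72.8, 12.86], 'ee_pos': [562.03, -66.32, 236.24], 'ee_rot': [-179.3, -0.45, 68.72], 'force': [-0.08, -0.16, -0.31], 'gripper_width': 45.86}
```

View pics/c3.png

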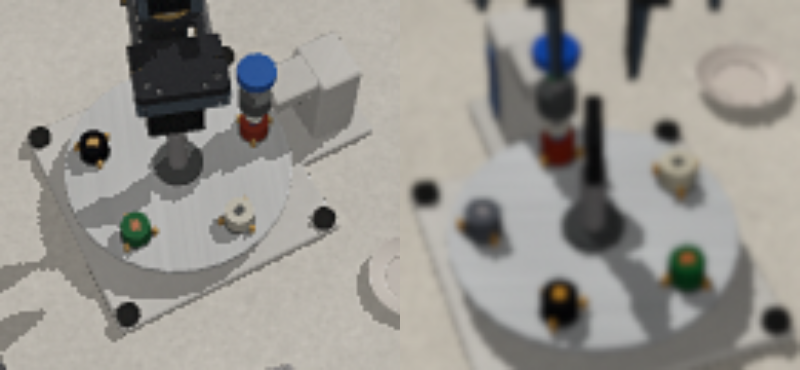

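The table is in the next detent: red stands under the ram (crop (253,127) left, (558,147) right), and every specimen is still in its nest. Now over the cap with the fingers shut.

```bash
python3 -c "
from h import *
rel(564.5,19.5,195)"
```

```text
tool cm [ 8.09 -2.67  3.98]
```

```bash
python3 -m jog '[[[4,-1.3,0],0,0],[[4,-1.3,0],0,0],[[0,0,0],0,0],[[0,0,0],0,0]]' 20
python3 -c "
from h import *
s=st();rel(564.5,19.5,190)"
```

```text
time_s: 8.72
ee_pos: [562.8, 18.9, 228.3]
ee_rot: [-178.4, -0.1, 68.6]
force: [0.1, -0.1, 0.4]
gripper_width: 8.7
{'time_s': 8.72, 'qpos': [0.37, 18.12, 90.64, 0.72, 72.66, 21.53], 'ee_pos': [562.84, 18.91, 228.28], 'ee_rot': [-178.43, -0.11, 68.62], 'force': [0.07, -0.14, 0.39], 'gripper_width': 8.69}
tool cm [0.11 0.24 3.82]
```

```bash
python3 -m jog '[[[0.1,0.15,1.9],0,0],[[0,0.1,1.6],0,0],[[0,0,0],0,0],[[0,0,0],0,0]]'
python3 -c "
from h import *
s=st();rel(564.5,19.5,184)"
```

```text
time_s: 9.22
ee_pos: [564.2, 16.2, 190.9]
ee_rot: [-178.3, -0.0, 68.4]
force: [0.7, -0.0, -0.2]
gripper_width: 0.5
{'time_s': 9.22, 'qpos': [0.12, 19.8, 93.75, 0.68, 67.99, 21.45], 'ee_pos': [564.16, 16.18, 190.86], 'ee_rot': [-178.34, -0.01, 68.41], 'force': [0.7, -0.01, -0.21], 'gripper_width': 0.49}
tool cm [ 0.32 -0.07  0.69]
```

```bash
python3 -m jog '[[[0.3,-0.1,0.3],0,0],[[0,0,0],0,0]]'; python3 -m jog '[[[0,0,0.2],0,0],[[0,0,0],0,0]]';python3 -m jog '[[[0,0,0.2],0,0],[[0,0,0],0,0]]';python3 -m jog '[[[0,0,0.2],0,0],[[0,0,0],0,0]]'
```

```text
time_s: 9.48
ee_pos: [564.8, 19.4, 188.6]
ee_rot: [-178.4, -0.1, 68.4]
force: [0.2, 0.8, 0.1]
gripper_width: 0.5
time_s: 9.72
ee_pos: [565.0, 19.5, 187.0]
ee_rot: [-178.5, -0.1, 68.4]
force: [-0.8, 0.1, 0.8]
gripper_width: 0.6
time_s: 9.98
ee_pos: [565.0, 19.6, 185.0]
ee_rot: [-178.5, -0.1, 68.4]
force: [-0.4, 0.8, 0.8]
gripper_width: 0.4
time_s: 10.22
ee_pos: [565.1, 19.6, 183.2]
ee_rot: [-178.5, -0.1, 68.4]
force: [-0.5, 0.4, 1.6]
gripper_width: 0.2
```

```bash
for i in 1; do :; done; python3 -m jog '[[[0,0,0.2],0,0],[[0,0,0],0,0]]'; python3 -m jog '[[[0,0,0.3],0,0],[[0,0,0],0,0]]';python3 -m jog '[[[0,0,0.3],0,0],[[0,0,0],0,0]]'
```

```text
time_s: 10.48
ee_pos: [565.1, 19.6, 181.5]
ee_rot: [-178.6, -0.1, 68.4]
force: [-0.5, 0.8, 1.5]
gripper_width: 0.1
time_s: 10.72
ee_pos: [565.1, 19.6, 178.7]
ee_rot: [-178.6, -0.1, 68.4]
force: [0.1, 0.4, 3.5]
gripper_width: 0.5
time_s: 10.98
ee_pos: [565.1, 19.6, 175.7]
ee_rot: [-178.6, -0.1, 68.4]
force: [-1.1, -0.0, 4.1]
gripper_width: 0.4
```

```bash
sleep 1; python3 -c "
from h import *
st()"
```

```text
{'time_s': 10.98, 'qpos': [0.47, 20.45, 95.09, 0.69, 65.72, 21.77], 'ee_pos': [565.1, 19.62, 175.74], 'ee_rot': [-178.6, -0.11, 68.41], 'force': [-1.14, -0.04, 4.14], 'gripper_width': 0.43}
```

```bash
for a in 1; do python3 -m jog '[[[0,0,0.1],0,0],[[0,0,0],0,0]]'; python3 -m jog '[[[0,0,0.1],0,0],[[0,0,0],0,0]]';python3 -m jog '[[[0,0,0.1],0,0],[[0,0,0],0,0]]';python3 -m jog '[[[0,0,0.1],0,0],[[0,0,0],0,0]]'; python3 -m jog '[[[0,0,0.1],0,0],[[0,0,0],0,0]]'; done | grep -E 'pos|force'
```

```text
ee_pos: [565.1, 19.6, 175.4]
force: [-1.4, -0.2, 4.6]
ee_pos: [565.1, 19.6, 175.4]
force: [-0.8, 0.7, 6.0]
ee_pos: [565.1, 19.6, 175.3]
force: [-1.4, 0.3, 4.1]
ee_pos: [565.1, 19.6, 175.4]
force: [-1.9, -0.1, 3.9]
ee_pos: [565.1, 19.6, 175.4]
force: [-1.1, -1.1, 4.3]
```

The travel stalls at z 175.4, which is the 2 N step at 8 mm, so zero travel is about 183.4. That agrees with the geometry and puts the target at z ≈ 168.4.

```bash
for a in 1; do python3 -m jog '[[[0,0,0.25],0,0],[[0,0,0],0,0]]'; python3 -m jog '[[[0,0,0.25],0,0],[[0,0,0],0,0]]';python3 -m jog '[[[0,0,0.25],0,0],[[0,0,0],0,0]]'; done | grep -E 'pos|force'
```

```text
ee_pos: [565.0, 19.6, 174.1]
force: [-1.9, 0.6, 6.3]
ee_pos: [565.0, 19.6, 173.2]
force: [-2.2, 0.1, 7.1]
ee_pos: [565.0, 19.6, 172.6]
force: [-1.9, 0.0, 7.8]
```

```bash
for a in 1; do python3 -m jog '[[[0,0,0.35],0,0]]'; python3 -m jog '[[[0,0,0.35],0,0]]'; done | grep -E 'pos|force'
python3 - <<'E'
from h import *
for i in range(4): grab('side');st() if i%3==0 else 0
E
```

```text
ee_pos: [565.0, 19.6, 170.3]
force: [-2.9, 1.4, 10.4]
ee_pos: [565.0, 19.6, 168.1]
force: [-2.9, 0.7, 10.8]
{'time_s': 13.28, 'qpos': [0.49, 20.59, 96.1, 0.65, 64.08, 21.77], 'ee_pos': [564.98, 19.61, 167.91], 'ee_rot': [-179.07, -0.26, 68.43], 'force': [-2.82, 0.36, 10.17], 'gripper_width': 0.11}
{'time_s': 13.42, 'qpos': [0.49, 20.57, 96.07, 0.65, 64.12, 21.77], 'ee_pos': [564.99, 19.63, 168.26], 'ee_rot': [-179.07, -0.26, 68.43], 'force': [-3.33, 0.7, 10.57], 'gripper_width': 0.26}
```

```bash
python3 - <<'E'
from h import *
for i in range(16): grab('side')
st()
d=grab('scene');e=grab('side');w=grab('wrist')['color']
a=d['color'][170:245,215:295];b=e['color'][165:225,235:295]
cv2.imwrite('pics/c4.png',np.hstack([cv2.resize(a,(400,375),interpolation=2),cv2.resize(b,(400,375),interpolation=2)])[:,:,::-1])
st()
E
```

```text
{'time_s': 14.22, 'qpos': [0.5, 20.56, 96.07, 0.65, 64.12, 21.77], 'ee_pos': [564.96, 19.63, 168.29], 'ee_rot': [-179.08, -0.26, 68.43], 'force': [-3.87, 0.01, 11.07], 'gripper_width': 0.91}
{'time_s': 14.38, 'qpos': [0.49, 20.56, 96.07, 0.65, 64.12, 21.77], 'ee_pos': [564.98, 19.62, 168.34], 'ee_rot': [-179.08, -0.26, 68.43], 'force': [-3.2, -1.19, 11.48], 'gripper_width': 0.31}
```

View pics/c4.png

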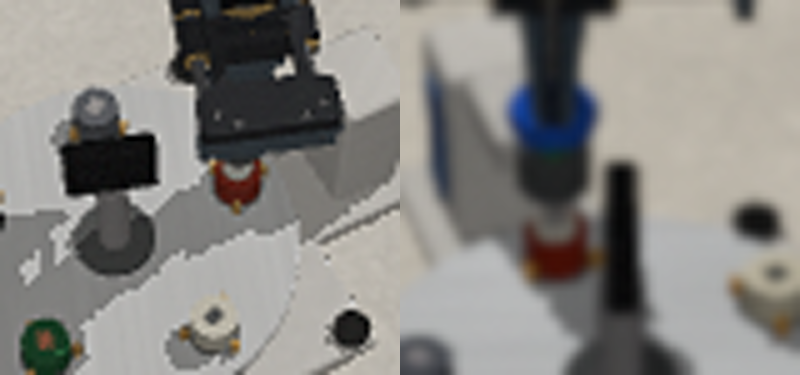

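The fingertips sit on the cap, the foot is on the red specimen, and the pose has been steady for 1 s (z 168.3, about 11 N). Handing in.

```bash
python3 -c "
from h import *
print(job_done())"
```

```text
the job is handed in; nothing more can be done
None
```

The red-brown specimen is in under the ram. The ram was held down at about 15 mm of travel, the middle of the green ring (12–18 mm), when I handed the job in.

- **Turning the table:** I pinched the handle and turned it about 72° anticlockwise, then let go so the detent could centre it. Pictures showed red under the ram and the other four specimens standing in their nests.
- **Pressing:** I pushed the blue cap down with the closed fingertips. The 2 N step at foot contact (8 mm) appeared at a tool height of 175.4 mm, which puts zero travel at about 183.4 mm.
- **Last checks:** The tool held steady at 168.3 mm for a second, so the travel is about 15.1 mm. The force read about 11 N, which corresponds to about 14.5 mm after allowing for the sensor reading about 0.7 N low.
- **Not confirmed:** The green ring was too small in the pictures to see directly, so the depth rests on height and force. The lowest reading along the way was 167.9 mm, about 15.5 mm of travel and short of the red.

The whole run took about 14.4 s of the 54 s allowed. The only objects I moved were the table and the ram.

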